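# Dot-punch a tuner's new rear plate for an aerial socket

## Task

Take the dot punch out of its wooden stand and mark the black rear plate in the middle of the steel guide ring: press straight down with a steady 13 newtons or so for a full second, keeping the punch square, never pressing hard enough to bruise the plate (over 22 N) and never letting the point slide. Lift it cleanly straight up off the plate, then put it back in the stand it came from, fully home and upright, and let go. Leave the other things on the bench alone.

Things in the scene. Friction and masses are not known exactly. Their poses are not given: they have to be found in the camera images.
- punch_grip (a point): Dot punch, loose, steel, 114 mm long, standing point down in its stand. This point: middle of its barrel, 78 mm up z from the tip. From the tip up: cone 5 to 16 mm diameter over 12 mm, shank 16 mm, collar 30 mm diameter at 40 to 46 mm (rests on the stand), round ringed barrel 22 mm diameter at 46 to 106 mm (hold it here), head 27 mm diameter to 114 mm.
- punch: The same dot punch; origin at its tip, z up along its axis. It weighs 0.18 to 0.28 kg, which shows in the measured force while it is held: compare with a reading taken just before contact.
- punch_tip (a point): The point of the dot punch: a 5 mm flat.
- stand_hole (a point): Wooden block, fixed, 64 x 64 x 45 mm, that the punch stands in; this point: centre of its upright through hole (21 mm diameter, small chamfer) on its top face. With the punch home its collar lies on the block and its barrel middle is 38 mm above this point. A second, alike block holds the nut driver; which is left or right varies.
- fixture: Marking fixture, fixed, yaw varies: aluminium base 130 x 110 mm with a frame 30 mm high; origin under its centre. In it the black rear plate (100 x 80 mm) lies on a sprung bed that yields straight down 1 mm per 6 N, up to 7 mm. The bed's packing varies and is not measured: the plate's top is 37 to 57 mm above the table, so feel for it. 10 to 16 N marks well.
- mark (a point): Where to mark: centre of the steel guide ring (18 mm inside, 26 mm outside diameter, 3 mm proud of the plate), at x 18, y -12 mm in the fixture's frame. The tip must bear within 4 mm of it. Only x and y are those of the mark: this point is fixed at 37 mm height, the lowest that the plate's top can be.
- nutdriver_mid (a point): Nut driver, loose, standing in the other block: slim 11 mm shaft with a black ball on top, 110 mm long; this point is 55 mm up. Leave alone.
- screwdriver: Screwdriver, 150 mm, lying; leave alone.
- jar: Glass jar with steel lid, 56 mm diameter, 75 mm high; leave alone.
- foot: Brass foot, a ring 48 mm diameter, 18 mm high; leave alone.
- plug: Small black and brass phono plug, 40 mm long, lying; leave alone.
- dial: Aluminium tuning dial, 38 mm diameter, 16 mm high; leave alone.
- spray: Grey can, 52 mm diameter, 150 mm high; leave alone.
Things that resemble listed ones, but are neither listed nor needed, are in the scene too. Leave any blue or green look-alike of the part that bears stand_hole alone.

How it is judged:
By the outcome, as a careful person would: the job done as asked, in the order asked, and still so for the second after the job is handed in, with the robot touching nothing.
It also fails if it takes over 54 s, if anything falls off the work surface, if the arm or the gripper's body presses on something with over 40 N, if the wrist force passes 120 N, or if a joint passes its speed limit or range.

## Robot

A 6-joint arm with a two-finger parallel gripper is mounted at the origin on the work surface. World frame = base frame: x ahead of the robot, y to its left, z up, the work surface at z = 0. Lengths are in mm, angles in rad, forces in N, time in s.
With the tool pointing down it reaches from about 325 to 750 mm from the base axis. Payload 7.6 kg.
Tool frame: the origin (TCP) lies at the very end of the fingers, on their centre line; the grasp point (between the pads) lies 19 mm behind it; z points along the fingers, y is the direction in which the jaws open and shut (so a half turn about z gives the same grasp; the last joint's range is limited). The gripper opens to 85 mm and grips with 20 to 120 N. Pads are 22 mm wide; open, the fingers measure 114 mm over their backs; the gripper's body (76 mm by 85 mm) begins 54 mm behind the grasp point. The pads swing forward as they close: fully open they stand 13 mm farther back than shut.
Start: joints at [-1.173, 0.052, 1.401, -0, 1.689, -0.07], TCP at [236.762, -468.606, 207.023] pointing down, gripper open.
Joint ranges: [-2.9, 2.9], [-0.91, 2.17], [0.12, 2.37], [-1.06, 4.2], [0.26, 2.73], [-2.93, 2.93]. Speed limits (rad/s): [2.57, 2.57, 3.01, 3.14, 3.14, 3.14].

## Interface

Orientations are given as a rotation vector (axis times angle).
In Python, from plant import r gives the robot as it stands. The module is installed in compiled form; this text tells all that it offers.
- The arm moves only by the shell command python3 -m inch 'ROWS' [FORCE]. ROWS is JSON, one flat list of numbers, 5 for each row, row after row: the shift along the tool's x, y, z in cm, then the turn about the tool's z in degrees, then the finger opening in cm, from 0 to 8.54. A call has 1 to 5 rows; each row is the pose to reach, as a shift and turn from the pose measured when the call began, along the tool's axes at that moment; what a row does not reach only later rows make up. A row lasts 1/12 s, in which the tool goes at most 41.7 mm and 7.16 degrees, less where a joint would pass 70% of its speed; a pose out of reach is approached as far as the arm can. A call with a gripper value outside its range is refused whole. The fingers move at their own pace and stop on an object; FORCE is the grip in N (left out, the last holds). Time passes only in rows, so rows that repeat a pose let the fingers close. It gives the time, the measured TCP pose, the force and the opening at its end, in the units of the state.
- r.read_state(): the state, without advancing time (a new reading comes with each control period).
- r.camera(name): name is "scene" or "top" or "wrist"; returns the picture (400x640x3 uint8, blue, green, red); there is no depth.
- r.camera_params(name): a dict with "intrinsics" (3x3 intrinsics, pixels), "dist" ([k1, k2, p1, p2, k3] as OpenCV has them; the pictures are not rectified), "xyz" and "attitude" of the camera in the world; the wrist camera has in their place "T_tool_cam" (4x4, takes a point from camera to tool coordinates, whose origin is the TCP and whose axes are the flange's). Camera axes: x right, y up, looking along -z (the intrinsics and any distortion apply to the point x, -y, -z); pixel columns grow to the right and rows downward; lengths in mm; the calibration is good to about 2 mm. A picture is of the moment at which its call begins: read the wrist's pose just before it. camera_params takes no time and is no camera call.
- r.hand_in(): hands the job in, once; it reports no verdict.
The state is a dict: "time": time; "joint_pos": joint angles; "qvel": joint speeds; "effort": joint torques, N m; "ee_pos": TCP position; "tool_rot": TCP orientation; "wrist_force": force on the tool from outside, world axes, zero at the start; "torque": the same for the moment, N m; "gripper_width": finger opening in mm.
Only numpy, scipy, OpenCV 4.12 (cv2) and the standard library are available. Lean on these libraries where they do the work, as an engineer would, in place of code of your own. Each camera call takes 0.05 s, during which the arm holds its last target. There are 200 camera calls.

## Working session

There is one attempt and no reset: what is moved stays moved. The work goes in short steps, Python scripts to look and compute and a shell command to move; the robot and the scene stay as the last step left them, time stands still between calls to the robot, and variables do not carry over. Pictures are saved under pics/ and viewed, about 8 in all and at most 12, crops included, and the job is handed in when it is done.

```bash
mkdir -p pics
cat > h.py <<'E'
import numpy as np, cv2
from plant import r
from scipy.spatial.transform import Rotation as R
def cam(name,pose=None):
    p=r.camera_params(name);K=np.array(p["intrinsics"]);d=np.array(p["dist"],float)
    if name=="wrist":
        s=pose;T=np.eye(4);T[:3,:3]=R.from_rotvec(s["tool_rot"]).as_matrix();T[:3,3]=s["ee_pos"]
        T=T@np.array(p["T_tool_cam"]);return K,d,T[:3,:3],T[:3,3]
    a=np.array(p["attitude"]);M=R.from_rotvec(a).as_matrix() if a.shape==(3,) else a
    return K,d,M,np.array(p["xyz"])
def ray(c,uv):
    K,d,M,o=c
    q=cv2.undistortPoints(np.array([[uv]],float),K,d)[0,0]
    return o,M@np.array([q[0],-q[1],-1])
def onz(c,uv,z):
    o,v=ray(c,uv);return o+v*(z-o[2])/v[2]
def proj(c,P):
    K,d,M,o=c;q=M.T@(np.array(P,float)-o);q=q*[1,-1,-1]
    return cv2.projectPoints(q.reshape(1,3),np.zeros(3),np.zeros(3),K,d)[0][0,0]
def tri(cs,uvs):
    A=np.zeros((3,3));b=np.zeros(3)
    for c,uv in zip(cs,uvs):
        o,v=ray(c,uv);v=v/np.linalg.norm(v);P=np.eye(3)-np.outer(v,v);A+=P;b+=P@o
    return np.linalg.solve(A,b)
E
python3 - <<'E'
from h import *
print(r.read_state())
for n in("scene","top","wrist"):print(n,r.camera_params(n))
for n in("scene","top"):
    cv2.imwrite(f"pics/{n}0.png",r.camera(n))
E
```

```text
{'time': 0.0, 'joint_pos': array([-1.17325781e+00,  5.28566189e-02,  1.40171135e+00,  6.63451895e-06,
        1.68860230e+00, -7.03113541e-02]), 'qvel': array([-3.27523687e-04,  9.01673795e-04, -1.60165326e-03,  8.86638794e-05,
        7.10524671e-05, -1.04301267e-03]), 'effort': array([ 8.84286965e-04, -3.81668508e+01, -3.60180473e+01, -1.98611662e-05,
        6.23431508e-03, -1.68553248e-05]), 'ee_pos': array([ 236.64561479, -468.26609017,  206.16882143]), 'tool_rot': array([-3.05451305e+00, -7.27852938e-01,  3.93238893e-04]), 'wrist_force': array([ 0.59352457, -0.21580233,  0.37136744]), 'torque': array([ 0.03915913,  0.02245127, -0.00069601]), 'gripper_width': 85.34941331247305}
scene {'intrinsics': array([[444.97405591,   0.        , 322.14707883],
       [  0.        , 444.97405591, 195.58794725],
       [  0.        ,   0.        ,   1.        ]]), 'dist': array([0.02935672, 0.        , 0.        , 0.        , 0.        ]), 'xyz': array([1196.42191527, -413.38370418,  668.35057293]), 'attitude': array([0.81406408, 0.49719451, 0.96338513])}
top {'intrinsics': array([[497.391435
[... 253 characters left out ...]
16311551, 1316.10447916]), 'attitude': array([ 0.13073007, -0.11069683, -1.57845726])}
wrist {'intrinsics': array([[294.46524246,   0.        , 325.83018797],
       [  0.        , 294.46524246, 197.95998536],
       [  0.        ,   0.        ,   1.        ]]), 'dist': array([-0.04545334,  0.        ,  0.        ,  0.        ,  0.        ]), 'T_tool_cam': array([[ 2.72934521e-05,  9.48052185e-01,  3.18114843e-01,
         8.03684983e+01],
       [ 9.99999997e-01, -4.81360778e-05,  5.76586165e-05,
         5.22419668e-01],
       [ 6.99761782e-05,  3.18114840e-01, -9.48052184e-01,
        -1.67558387e+02],
       [ 0.00000000e+00,  0.00000000e+00,  0.00000000e+00,
         1.00000000e+00]])}
```

View pics/top0.png

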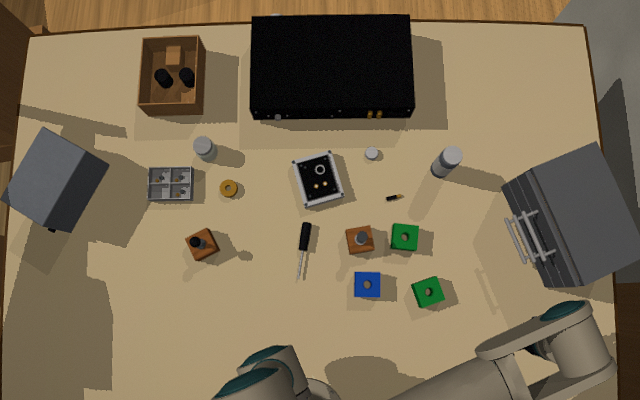

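View pics/scene0.png

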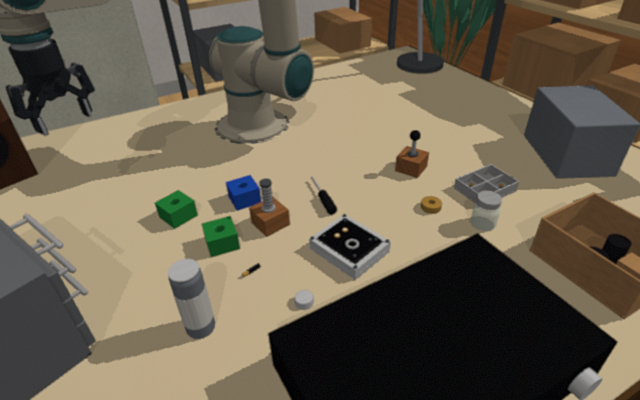

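Candidates for the punch: a steel rod with a grey head in a wooden block, top (361,239) / scene (267,195). The rod in the other wooden block, top (200,243) / scene (413,150), has a black ball, so it is the nut driver. The empty green and blue blocks at top (404,237), (428,292) and (367,285) are decoys. I choose the first and check it in a crop.

Run:
```python
from h import *
t=cv2.imread("pics/top0.png");s=cv2.imread("pics/scene0.png")
f=lambda im,x,y:cv2.resize(im[y:y+100,x:x+130],None,fx=3,fy=3,interpolation=cv2.INTER_CUBIC)
a=np.hstack([f(t,285,145),f(t,310,200)]);b=np.hstack([f(s,295,195),f(s,205,160)])
cv2.imwrite("pics/c1.png",np.vstack([a,b]))
ct,cs=cam("top"),cam("scene")
print("head",tri([ct,cs],[(361.5,237.5),(265.5,182)]))
print("ring",tri([ct,cs],[(320,170),(352,244)]))
```

```text
head [ 458.51185004 -146.98720217  111.86117413]
ring [647.07966489 -47.32483861  34.09839044]
```

View pics/c1.png

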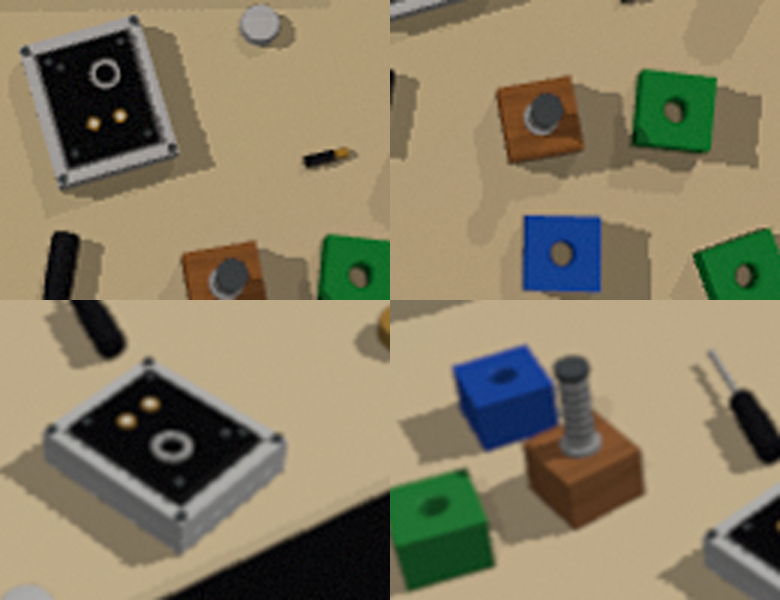

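The crop confirms it: the ringed steel barrel with a grey head stands in the wooden block (head at top (361,237), scene (266,182)). The ring shows clearly at top (320,170). Next I move above the punch.

```bash
python3 -m inch '[3.4,-1.9,-0.6,0,8.5, 6.9,-3.8,-1.2,0,8.5, 10.3,-5.6,-1.8,0,8.5, 13.7,-7.5,-2.4,0,8.5, 17.2,-9.4,-3,0,8.5]'; python3 -m inch '[3.4,-1.9,0,0,8.5, 6.9,-3.8,0,0,8.5, 10.3,-5.6,0,0,8.5, 13.7,-7.5,0,0,8.5, 16.5,-9,0,0,8.5]'
```

```text
time: 0.52
ee_pos: [348.2, -305.2, 236.3]
tool_rot: [-3.054, -0.727, 0.001]
wrist_force: [0.7, -0.7, 0.2]
gripper_width: 84.9
time: 0.93
ee_pos: [455.8, -148.1, 236.2]
tool_rot: [-3.054, -0.728, 0.001]
wrist_force: [-0.6, 0.3, 1.4]
gripper_width: 85.1
```

Run:
```python
from h import *
s=r.read_state();im=r.camera("wrist");cv2.imwrite("pics/w1.png",im)
np.save("w1.npy",np.r_[s["ee_pos"],s["tool_rot"]])
c=cam("wrist",s);print(s["ee_pos"],proj(c,[458.5,-147,119]),proj(c,[458.5,-147,45]))
```

```text
[ 455.817979   -148.09447337  236.18883122] [325.86545283 180.82886291] [326.01473534 165.12893756]
```

View pics/w1.png

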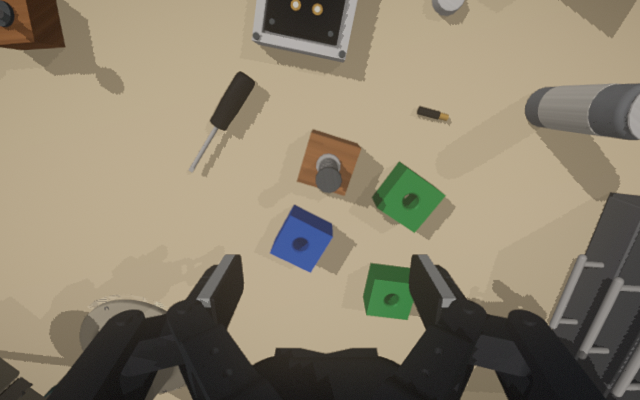

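Head seen at about (328,180) and collar at (329,162), close to the predicted (326,181) and (326,165). I'll measure the head and the block face numerically.

Run:
```python
from h import *
v=np.load("w1.npy");s=dict(ee_pos=v[:3],tool_rot=v[3:]);c=cam("wrist",s)
im=cv2.imread("pics/w1.png");hsv=cv2.cvtColor(im,cv2.COLOR_BGR2HSV)
roi=np.zeros(im.shape[:2],np.uint8);roi[120:215,285:372]=1
g=((hsv[...,1]<60)&(roi>0)).astype(np.uint8)
gd=(g&(im[...,1]<105)).astype(np.uint8)
for m in(g,gd):
    cs,_=cv2.findContours(m,0,2);k=max(cs,key=cv2.contourArea);print(cv2.boundingRect(k),cv2.minEnclosingCircle(k),cv2.contourArea(k))
print(im[150:200:3,328].tolist())
for uv in[(328,179),(328.5,180.5)]:print("head",onz(c,uv,119))
print("collar",onz(c,(328.5,162),51), "tool axes",R.from_rotvec(v[3:]).as_matrix().round(3).tolist())
cv2.imwrite("pics/w1c.png",cv2.resize(im[120:215,275:385],None,fx=6,fy=6,interpolation=cv2.INTER_CUBIC))
```

```text
(285, 120, 87, 35) ((328.0, 137.0), 46.23861312866211) 936.5
(316, 158, 26, 35) ((328.0, 175.11764526367188), 17.14693260192871) 611.0
[[66, 100, 143], [100, 115, 138], [151, 156, 161], [91, 96, 100], [93, 98, 101], [92, 96, 100], [78, 81, 83], [85, 88, 91], [84, 87, 89], [84, 88, 90], [83, 87, 89], [84, 87, 89], [85, 89, 91], [85, 89, 89], [86, 94, 98], [103, 127, 141], [146, 174, 189]]
head [ 461.15008652 -148.04819536  119.        ]
head [ 459.99489134 -149.19693862  119.        ]
collar [ 464.4780227  -147.37154448   51.        ] tool axes [[0.892, 0.451, -0.001], [0.451, -0.892, 0.002], [-0.0, -0.003, -1.0]]
```

View pics/w1c.png

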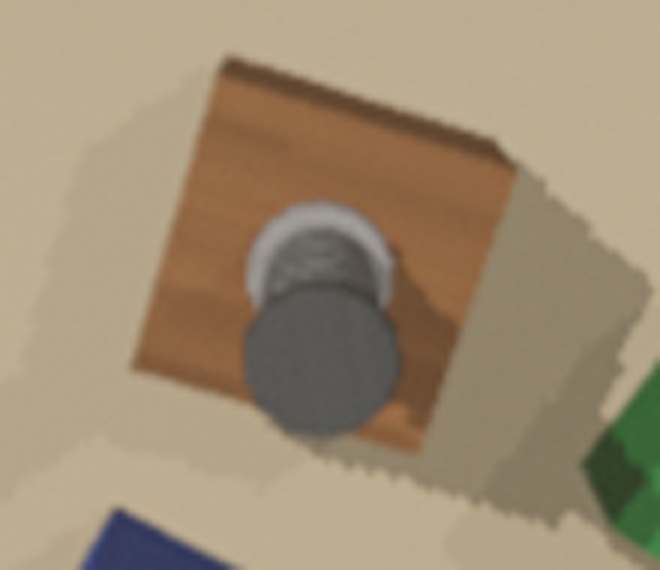

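Run:
```python
from h import *
v=np.load("w1.npy");s=dict(ee_pos=v[:3],tool_rot=v[3:]);c=cam("wrist",s)
f=lambda x,y:(275+x/6-.4,120+y/6-.4)
P=[("head",f(322,360),119),("collar",f(320,275),51),("b",f(228,70),45),("b",f(515,170),45),("b",f(420,452),45),("b",f(133,368),45)]
X=[onz(c,u,z) for _,u,z in P]
for p,x in zip(P,X):print(p[0],x.round(1))
b=np.array(X[2:]);print("block",b.mean(0),np.linalg.norm(b-np.roll(b,1,0),axis=1))
Rm=R.from_rotvec(v[3:]).as_matrix()
for x in(X[0],X[1],b.mean(0)):print("toolshift",Rm.T@(x-v[:3]))
```

```text
head [ 460.7 -148.6  119. ]
collar [ 460.4 -148.7   51. ]
b [ 488.1 -114.    45. ]
b [ 496.5 -174.7   45. ]
b [ 434.6 -185.8   45. ]
b [ 423.7 -123.2   45. ]
block [ 460.72940603 -149.44424329   45.        ] [65.00496263 61.29709753 62.84268472 63.46922578]
toolshift [  4.17452675   2.93119778 117.18123708]
toolshift [  3.83026198   3.05561274 185.18118386]
toolshift [  3.79730965   3.90743143 191.17904069]
```

```bash
python3 -m inch '[0.2,0.15,-0,0,8.5, 0.4,0.3,4,0,8.5, 0.4,0.3,8,0,8.5, 0.4,0.3,12,0,8.5, 0.4,0.3,15.2,0,8.5]';  python3 -m inch '[0,0,2.0,0,8.5, 0,0,2.0,0,8.5, 0,0,2,0,5,0,0,2,0,1,0,0,2,0,1]' 60;  python3 -m inch '[0,0,0,0,1,0,0,0,0,1,0,0,0,0,1,0,0,0,0,1]' 60
python3 - <<'E'
from h import *
s=r.read_state();print(s);cv2.imwrite("pics/w2.png",r.camera("wrist"))
E
```

```text
time: 1.4
ee_pos: [461.2, -145.0, 80.6]
tool_rot: [-3.049, -0.732, 0.003]
wrist_force: [0.4, -0.3, -0.5]
gripper_width: 84.9
time: 1.82
ee_pos: [462.5, -145.7, 63.0]
tool_rot: [-3.051, -0.732, -0.003]
wrist_force: [-0.3, -0.5, -0.6]
gripper_width: 51.0
time: 2.15
ee_pos: [463.8, -146.3, 65.2]
tool_rot: [-3.054, -0.733, -0.008]
wrist_force: [-0.9, -1.2, 6.7]
gripper_width: 24.7
{'time': 2.15, 'joint_pos': array([-0.38381221,  0.03674409,  1.70515914,  0.0037398 ,  1.39630003,
        0.71550828]), 'qvel': array([-0.00057399, -0.0002621 ,  0.00053314,  0.00118379,  0.0016588 ,
        0.00121158]), 'effort': array([ 2.42265053e-01, -3.21455884e+01, -3.08361089e+01,  1.26814102e-01,
       -1.26208551e-01, -2.73499973e-03]), 'ee_pos': array([ 463.78087585, -146.28798178,   65.23128468]), 'tool_rot': array([-3.05392707, -0.73252721, -0.0076923 ]), 'wrist_force': array([-0.9056712, -1.2121137,  6.7108103]), 'torque': array([0.00674101, 0.18714894, 0.03549453]), 'gripper_width': 24.668388477242196}
```

View pics/w2.png

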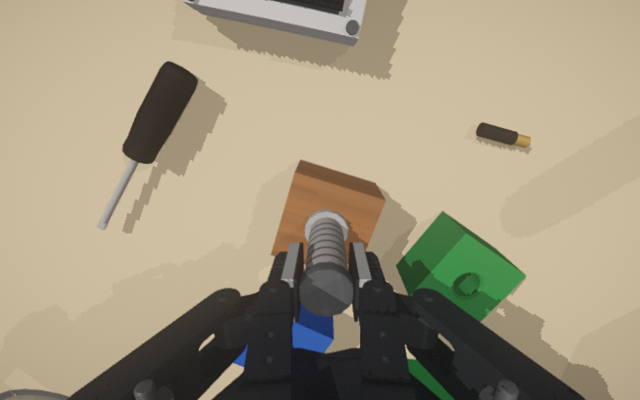

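```bash
python3 -m inch '[0,0,0,0,1,0,0,0,0,1]' 60; python3 -c "
from plant import r
for i in range(1):
  s=r.read_state();print(s)"
```

```text
time: 2.37
ee_pos: [464.1, -146.4, 65.9]
tool_rot: [-3.055, -0.733, -0.009]
wrist_force: [0.0, 0.4, -2.0]
gripper_width: 24.5
{'time': 2.3667, 'joint_pos': array([-0.38374606,  0.03597219,  1.70457205,  0.00379512,  1.39644604,
        0.71549025]), 'qvel': array([-0.00158244,  0.00799025,  0.01267915, -0.00056501, -0.0014481 ,
       -0.00047234]), 'effort': array([-1.70732260e-02, -3.63244700e+01, -3.47823322e+01,  1.10418805e-03,
        1.60738500e-02, -5.79508360e-04]), 'ee_pos': array([ 464.12527142, -146.37451674,   65.88274311]), 'tool_rot': array([-3.05453571, -0.73279836, -0.00929508]), 'wrist_force': array([ 0.04824003,  0.37770907, -2.02541564]), 'torque': array([-0.00610025,  0.03193418, -0.00646042]), 'gripper_width': 24.540691834893}
```

The punch is held: width has settled and fz is about −2 N, its weight. The head shows at (327,289), slightly off-centre along the pads. I'll lift straight up, go halfway and look at the ring.

```bash
python3 -m inch '[0,0,-1,0,1, 0,0,-2.5,0,1, 0,0,-4.5,0,1, 0,0,-6.5,0,1,0,0,-8,0,1]' 60;python3 -m inch '[1,0,0,0,1,3,0,0,0,1,6,0,0,0,1,9,0,0,0,1,10,0,0,0,1]';python3 -m inch '[0,0,0,0,1]'
python3 - <<'E'
from h import *
s=r.read_state();im=r.camera("wrist");cv2.imwrite("pics/w3.png",im);np.save("w3.npy",np.r_[s["ee_pos"],s["tool_rot"]])
cv2.imwrite("pics/top3.png",r.camera("top"));cv2.imwrite("pics/scene3.png",r.camera("scene"))
print(s["ee_pos"],s["tool_rot"],s["wrist_force"],s["gripper_width"])
c=cam("wrist",s)
a=cv2.resize(im[0:300,170:490],None,fx=2,fy=2)
cv2.imwrite("pics/w3c.png",a)
E
```

```text
time: 2.78
ee_pos: [463.9, -146.6, 148.1]
tool_rot: [3.055, 0.733, 0.011]
wrist_force: [0.4, 0.4, -2.4]
gripper_width: 24.8
time: 3.2
ee_pos: [555.4, -98.8, 147.5]
tool_rot: [-3.053, -0.736, -0.011]
wrist_force: [0.4, -0.3, -3.0]
gripper_width: 24.6
time: 3.28
ee_pos: [556.6, -97.3, 146.3]
tool_rot: [-3.052, -0.738, -0.009]
wrist_force: [-0.3, 0.4, -2.3]
gripper_width: 24.7
[556.56908776 -97.30618098 146.31616093] [-3.05156198 -0.73844236 -0.00927772] [-0.30788221  0.36802357 -2.2903995 ] 24.68183668929714
```

View pics/w3c.png

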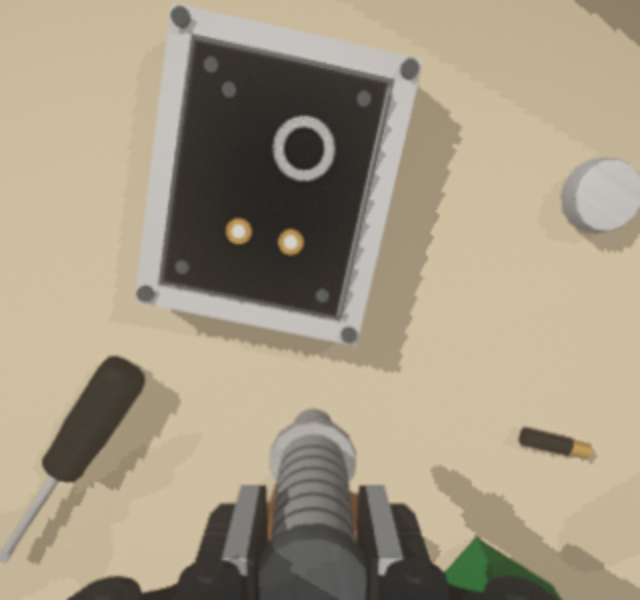

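```bash
cat > ring.py <<'E'
from h import *
def ring(im,x0,x1,y0,y1,thr=100):
    g=cv2.cvtColor(im,cv2.COLOR_BGR2GRAY)[y0:y1,x0:x1]
    m=(g>thr).astype(np.uint8)
    cs,hi=cv2.findContours(m,cv2.RETR_CCOMP,cv2.CHAIN_APPROX_NONE)
    out=[]
    for k in cs:
        if len(k)>8:
            e=cv2.fitEllipse(k);out.append((round(e[0][0]+x0,2),round(e[0][1]+y0,2),np.round(e[1],1).tolist(),cv2.contourArea(k)))
    return out
E
python3 - <<'E'
from ring import *
v=np.load("w3.npy");s=dict(ee_pos=v[:3],tool_rot=v[3:]);cw=cam("wrist",s);ct,cs=cam("top"),cam("scene")
w=cv2.imread("pics/w3.png");t=cv2.imread("pics/top0.png");sc=cv2.imread("pics/scene0.png")
print(ring(w,303,342,52,95));print(ring(t,311,330,161,179,90));print(ring(sc,340,364,236,253,90))
f=lambda x,y:(170+x/2-.25,y/2-.25)
uw=(322,74)
for z in(40,50,60):print(z,onz(cw,uw,z),onz(ct,(320,169.5),z),onz(cs,(352.2,243.7),z))
# fixture corners bolts
C=[onz(cw,f(*p),30) for p in[(181,17),(409,69),(349,334),(146,294)]]
C=np.array(C);print(C.round(1),np.linalg.norm(C-np.roll(C,1,0),axis=1),C.mean(0))
Rm=R.from_rotvec(v[3:]).as_matrix()
print(Rm.round(4))
print("collar tool",Rm.T@(onz(cw,f(313,458),v[2]-14.5)-v[:3]))
h=cv2.imread("pics/w2.png")
s2=dict(ee_pos=np.array([463.78,-146.29,65.23]),tool_rot=np.array([-3.05393,-.73253,-.0077]));c2=cam("wrist",s2)
R2=R.from_rotvec(s2["tool_rot"]).as_matrix()
print("head tool",R2.T@(onz(c2,(327,289),119)-s2["ee_pos"]), "collar2",R2.T@(onz(c2,(326.5,232),51)-s2["ee_pos"]))
E
```

```text
[(321.44, 73.59, [29.8, 31.7], 741.0), (321.54, 73.9, [21.1, 22.2], 365.5)]
[(319.73, 169.08, [8.6, 8.9], 58.0), (319.77, 169.23, [7.7, 8.0], 46.5)]
[(351.88, 243.27, [8.8, 12.6], 85.5), (351.68, 243.18, [6.6, 8.9], 44.5)]
40 [646.3158599  -47.92947145  40.        ] [646.01964358 -49.1703321   40.        ] [652.39280756 -47.99771063  40.        ]
50 [645.62626448 -48.42660048  50.        ] [643.60047925 -49.22512999  50.        ] [661.05085819 -53.81271279  50.        ]
60 [644.93666906 -48.92372951  60.        ] [641.18131492 -49.27992788  60.        ] [669.70890883 -59.62771494  60.        ]
[[ 670.3   23.7   30. ]
 [ 697.   -73.    30. ]
 [ 581.2 -105.5   30. ]
 [ 553.8   -8.9   30. ]] [121.02245537 100.34429362 120.24985426 100.36022613] [625.58267317 -40.94260024  30.        ]
[[ 8.893e-01  4.572e-01  5.300e-03]
 [ 4.572e-01 -8.894e-01  3.300e-03]
 [ 6.200e-03 -5.000e-04 -1.000e+00]]
collar tool [-2.67633264  0.78898344 14.48329353]
head tool [ -1.6965242    1.04452272 -53.77902042] collar2 [-4.96027398  0.95921197 14.20547557]
```

Ring centre is at wrist pixel (321.5,73.7), which puts the mark at (646.1,−47.9). The bolts measure 120×100 mm, and fixture geometry gives (646.2,−47.6), so they agree. The punch axis sits about (−3.3, +0.8) mm from the tool axis. Next I move over the mark.

```bash
python3 -m inch '[1,0,0,0,1,3,-0.1,0,0,1,6,-0.2,0,0,1,9,-0.3,0,0,1,10.4,-0.4,0.8,0,1]';python3 -m inch '[0,0,1,0,1,0,0,1,0,1,0,0,1,0,1]'
python3 - <<'E'
from h import *
s=r.read_state();im=r.camera("wrist");cv2.imwrite("pics/w4.png",im);np.save("w4.npy",np.r_[s["ee_pos"],s["tool_rot"]])
t=r.camera("top");sc=r.camera("scene");cv2.imwrite("pics/top4.png",t);cv2.imwrite("pics/scene4.png",sc)
Rm=R.from_rotvec(s["tool_rot"]).as_matrix()
print(s["ee_pos"],Rm[:,2],s["wrist_force"])
tip=s["ee_pos"]+Rm@[-3.3,.8,60];print("tip",tip,"err tool",Rm.T@(np.array([646.1,-47.9,tip[2]])-tip))
print("scene proj tip",proj(cam("scene"),tip))
a=cv2.resize(sc[160:280,270:430],None,fx=5,fy=5,interpolation=cv2.INTER_CUBIC)
cv2.imwrite("pics/s4c.png",a)
E
```

```text
time: 3.85
ee_pos: [648.2, -46.6, 141.0]
tool_rot: [-3.053, -0.736, -0.015]
wrist_force: [-0.4, 0.0, -2.5]
gripper_width: 24.7
time: 4.1
ee_pos: [647.2, -47.1, 130.0]
tool_rot: [-3.053, -0.735, -0.011]
wrist_force: [0.1, -0.4, -2.1]
gripper_width: 24.5
[647.16947789 -47.09656647 129.96355355] [ 0.00660076  0.00301186 -0.99997368] [ 0.1190365  -0.3859517  -2.13481164]
tip [644.99119592 -49.12996322  69.94147107] err tool [ 1.54703146 -0.59061678  0.01102343]
scene proj tip [349.9754182  230.78071586]
```

View pics/s4c.png

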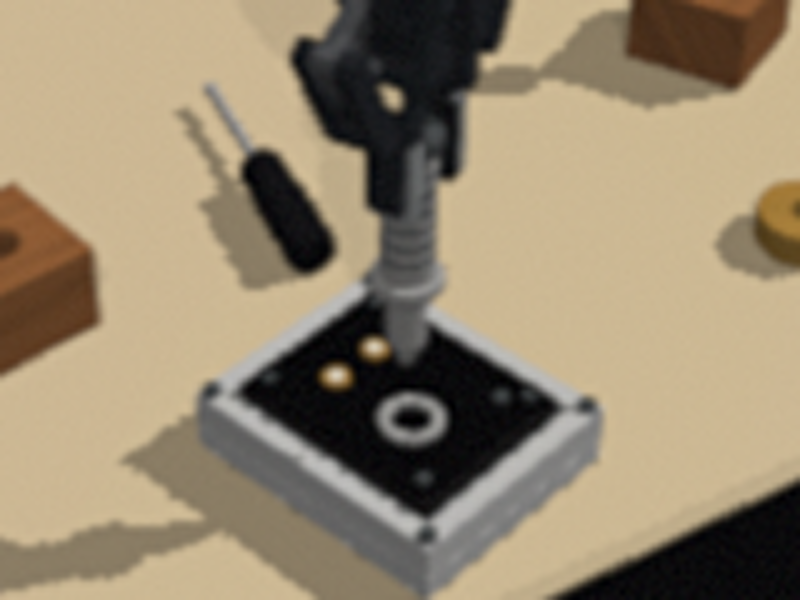

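Run:
```python
from h import *
c=cam("scene");f=lambda p:((np.array(p)-[270,160]+.4)*5).round(1)
T=np.array([645,-49.1,70]);
for z in(40,50,57):print("mark",z,f(proj(c,[646.1,-47.9,z+3])))
for dx,dy,dz in[(0,0,0),(0,0,43),(0,0,60),(0,0,80),(5,0,0),(0,5,0)]:print((dx,dy,dz),f(proj(c,T+[dx,dy,dz])))
im=cv2.cvtColor(cv2.imread("pics/scene4.png"),cv2.COLOR_BGR2GRAY)
for y in range(186,236,4):print(y,im[y,338:366].tolist())
```

```text
mark 40 [404.9 405.8]
mark 50 [405.3 387.7]
mark 57 [405.6 374.9]
(0, 0, 0) [402.  355.8]
(0, 0, 43) [403.7 273.1]
(0, 0, 60) [404.4 239. ]
(0, 0, 80) [405.2 197.9]
(5, 0, 0) [408.8 363. ]
(0, 5, 0) [412.5 351.4]
186 [17, 20, 19, 19, 20, 17, 26, 29, 28, 27, 26, 26, 23, 20, 23, 28, 45, 66, 75, 74, 64, 37, 19, 50, 103, 157, 185, 188]
190 [174, 167, 161, 150, 112, 49, 15, 18, 22, 26, 23, 23, 29, 56, 80, 95, 90, 54, 47, 47, 34, 17, 23, 67, 118, 163, 186, 188]
194 [173, 173, 174, 172, 144, 70, 13, 16, 20, 19, 19, 19, 33, 59, 86, 101, 98, 91, 95, 78, 35, 10, 30, 89, 147, 181, 189, 187]
198 [173, 173, 174, 173, 143, 68, 14, 18, 19, 20, 20, 23, 41, 66, 87, 101, 95, 81, 95, 142, 183, 188, 188, 187, 186, 185, 186, 186]
202 [173, 174, 173, 173, 170, 150, 120, 82, 45, 34, 27, 27, 47, 71, 88, 91, 78, 76, 100, 145, 184, 189, 186, 186, 185, 187, 186, 186]
206 [175, 173, 173, 172, 174, 175, 172, 147, 93, 70, 69, 68, 68, 68, 67, 73, 79, 92, 117, 154, 183, 188, 187, 186, 185, 186, 187, 186]
210 [169, 175, 173, 172, 174, 175, 173, 146, 90, 72, 76, 70, 70, 71, 72, 76, 86, 96, 113, 151, 182, 188, 187, 186, 186, 186, 187, 186]
214 [186, 180, 175, 170, 151, 119, 102, 95, 85, 81, 81, 81, 82, 84, 83, 86, 95, 106, 124, 143, 161, 175, 185, 187, 187, 186, 186, 186]
218 [186, 186, 186, 183, 154, 98, 73, 82, 90, 98, 114, 132, 139, 141, 143, 141, 137, 130, 122, 130, 156, 181, 187, 185, 187, 185, 187, 186]
222 [112, 57, 22, 6, 6, 6, 9, 8, 31, 62, 80, 84, 83, 82, 85, 95, 117, 155, 182, 187, 186, 186, 185, 188, 186, 185, 186, 187]
226 [10, 13, 11, 8, 7, 11, 15, 14, 29, 59, 81, 86, 87, 88, 92, 100, 100, 72, 28, 41, 84, 126, 158, 176, 183, 186, 184, 185]
230 [7, 11, 4, 29, 76, 126, 158, 158, 130, 89, 53, 61, 78, 81, 74, 58, 32, 14, 10, 10, 11, 8, 7, 5, 12, 31, 59, 92]
234 [166, 111, 44, 9, 10, 10, 5, 11, 9, 4, 10, 8, 8, 9, 7, 6, 9, 9, 12, 14, 7, 7, 9, 10, 8, 8, 7, 8]
```

In the scene view the tip at (351,233) sits almost straight above the ring at (351.8,243), and the punch is square within about 1°. I'll correct by +2, −1 mm and feel downward.

```bash
python3 -m inch '[0.2,-0.1,0.3,0,1,0.2,-0.1,0.6,0,1,0.2,-0.1,0.8,0,1,0.2,-0.1,0.8,0,1,0.2,-0.1,0.8,0,1]'; python3 -m inch '[0,0,0,0,1,0,0,0,0,1]';python3 -m inch '[0,0,0.1,0,1,0,0,0.2,0,1,0,0,0.2,0,1]'
```

```text
time: 4.67
ee_pos: [649.1, -45.6, 123.6]
tool_rot: [-3.054, -0.734, -0.015]
wrist_force: [0.5, -0.0, -2.5]
gripper_width: 24.7
time: 4.83
ee_pos: [649.1, -45.6, 123.7]
tool_rot: [-3.054, -0.734, -0.016]
wrist_force: [0.5, 0.0, -2.4]
gripper_width: 24.6
time: 5.08
ee_pos: [649.0, -45.5, 121.4]
tool_rot: [-3.054, -0.734, -0.015]
wrist_force: [-0.2, 0.2, -2.2]
gripper_width: 24.3
```

```bash
python3 -m inch '[0,0,0.2,0,1,0,0,0.2,0,1,0,0,0.2,0,1]';python3 -m inch '[0,0,0.2,0,1,0,0,0.2,0,1,0,0,0.2,0,1]'
```

```text
time: 5.33
ee_pos: [648.9, -45.5, 119.1]
tool_rot: [-3.054, -0.734, -0.014]
wrist_force: [0.1, 0.0, -2.6]
gripper_width: 24.6
time: 5.58
ee_pos: [648.8, -45.5, 116.8]
tool_rot: [-3.054, -0.734, -0.014]
wrist_force: [0.0, 0.0, -3.3]
gripper_width: 24.1
```

```bash
python3 -m inch '[0,0,0.2,0,1,0,0,0.2,0,1,0,0,0.2,0,1]'
```

```text
time: 5.83
ee_pos: [648.7, -45.5, 114.6]
tool_rot: [-3.053, -0.734, -0.013]
wrist_force: [1.3, -0.1, -2.3]
gripper_width: 24.5
```

```bash
python3 -m inch '[0,0,0.2,0,1,0,0,0.2,0,1,0,0,0.2,0,1]'
```

```text
time: 6.08
ee_pos: [648.6, -45.5, 112.3]
tool_rot: [-3.053, -0.734, -0.012]
wrist_force: [-0.9, 0.4, -3.2]
gripper_width: 24.4
```

```bash
python3 -m inch '[0,0,0.2,0,1,0,0,0.2,0,1,0,0,0.2,0,1]'
```

```text
time: 6.33
ee_pos: [648.6, -45.4, 110.1]
tool_rot: [-3.053, -0.734, -0.012]
wrist_force: [0.2, 0.1, -2.4]
gripper_width: 25.0
```

```bash
python3 -m inch '[0,0,0.15,0,1,0,0,0.15,0,1,0,0,0.15,0,1]'
```

```text
time: 6.58
ee_pos: [648.5, -45.4, 108.5]
tool_rot: [-3.053, -0.734, -0.011]
wrist_force: [0.6, 0.6, -2.3]
gripper_width: 24.6
```

```bash
python3 -m inch '[0,0,0.15,0,1,0,0,0.15,0,1,0,0,0.15,0,1]'
```

```text
time: 6.83
ee_pos: [648.4, -45.4, 106.8]
tool_rot: [-3.053, -0.734, -0.011]
wrist_force: [0.6, 0.2, -2.6]
gripper_width: 25.0
```

```bash
python3 -m inch '[0,0,0.15,0,1,0,0,0.15,0,1,0,0,0.15,0,1]'
```

```text
time: 7.08
ee_pos: [648.4, -45.4, 105.1]
tool_rot: [-3.053, -0.734, -0.011]
wrist_force: [0.1, -0.1, -2.6]
gripper_width: 24.7
```

```bash
python3 -m inch '[0,0,0.1,0,1,0,0,0.1,0,1,0,0,0.1,0,1]'
```

```text
time: 7.33
ee_pos: [648.3, -45.4, 104.0]
tool_rot: [-3.053, -0.734, -0.01]
wrist_force: [-1.1, 0.0, -2.9]
gripper_width: 24.4
```

```bash
python3 -m inch '[0,0,0.1,0,1,0,0,0.1,0,1,0,0,0.1,0,1]'
```

```text
time: 7.58
ee_pos: [648.3, -45.4, 102.9]
tool_rot: [-3.053, -0.734, -0.01]
wrist_force: [0.3, -0.2, -3.1]
gripper_width: 24.6
```

```bash
python3 -m inch '[0,0,0.1,0,1,0,0,0.1,0,1,0,0,0.1,0,1]'
```

```text
time: 7.83
ee_pos: [648.2, -45.4, 101.8]
tool_rot: [-3.053, -0.734, -0.01]
wrist_force: [0.4, 0.4, -2.3]
gripper_width: 24.7
```

```bash
python3 -m inch '[0,0,0.1,0,1,0,0,0.1,0,1,0,0,0.1,0,1]'
```

```text
time: 8.08
ee_pos: [648.2, -45.3, 100.7]
tool_rot: [-3.053, -0.734, -0.009]
wrist_force: [0.6, 0.3, -2.4]
gripper_width: 24.7
```

```bash
python3 -m inch '[0,0,0.1,0,1,0,0,0.1,0,1,0,0,0.1,0,1]'
```

```text
time: 8.33
ee_pos: [648.1, -45.3, 99.5]
tool_rot: [-3.053, -0.734, -0.009]
wrist_force: [-0.8, 0.1, -2.1]
gripper_width: 24.5
```

```bash
python3 -m inch '[0,0,0.1,0,1,0,0,0.1,0,1,0,0,0.1,0,1]'
```

```text
time: 8.58
ee_pos: [648.0, -45.3, 98.4]
tool_rot: [-3.052, -0.734, -0.009]
wrist_force: [0.2, -0.8, -3.2]
gripper_width: 24.1
```

```bash
python3 -m inch '[0,0,0.1,0,1,0,0,0.1,0,1,0,0,0.1,0,1]'
```

```text
time: 8.83
ee_pos: [648.1, -45.4, 97.6]
tool_rot: [-3.053, -0.734, -0.009]
wrist_force: [0.8, -0.5, -1.4]
gripper_width: 24.7
```

```bash
python3 -m inch '[0,0,0.1,0,1,0,0,0.1,0,1,0,0,0.1,0,1]'
```

```text
time: 9.08
ee_pos: [648.4, -45.3, 97.1]
tool_rot: [-3.053, -0.734, -0.01]
wrist_force: [-0.7, -0.6, 0.7]
gripper_width: 24.5
```

Contact at TCP z ≈ 97.7. Now I press.

```bash
python3 -m inch '[0,0,0.1,0,1,0,0,0.2,0,1,0,0,0.2,0,1,0,0,0.2,0,1,0,0,0.2,0,1]'
```

```text
time: 9.5
ee_pos: [648.9, -45.3, 96.1]
tool_rot: [-3.053, -0.735, -0.013]
wrist_force: [-0.3, 0.5, 5.5]
gripper_width: 24.4
```

```bash
python3 -m inch '[-0.1,-0.05,0.17,0,1,-0.1,-0.05,0.21,0,1,-0.1,-0.05,0.21,0,1,-0.1,-0.05,0.21,0,1,-0.1,-0.05,0.21,0,1]'
```

```text
time: 9.92
ee_pos: [648.6, -45.3, 95.6]
tool_rot: [-3.054, -0.735, -0.017]
wrist_force: [-0.5, 0.9, 7.8]
gripper_width: 24.5
```

```bash
python3 -m inch '[-0.09,-0.04,0.25,0,1,-0.09,-0.04,0.25,0,1,-0.09,-0.04,0.25,0,1,-0.09,-0.04,0.25,0,1,-0.09,-0.04,0.25,0,1]'
```

```text
time: 10.33
ee_pos: [648.6, -45.4, 95.3]
tool_rot: [3.054, 0.735, 0.023]
wrist_force: [-0.5, 2.0, 8.1]
gripper_width: 24.4
```

```bash
python3 -m inch '[-0.07,-0.06,0.25,0,1,-0.07,-0.06,0.25,0,1,-0.07,-0.06,0.25,0,1,-0.07,-0.06,0.25,0,1,-0.07,-0.06,0.25,0,1]'
```

```text
time: 10.75
ee_pos: [648.9, -45.1, 95.1]
tool_rot: [3.052, 0.735, 0.029]
wrist_force: [-0.9, 0.9, 10.0]
gripper_width: 24.6
```

```bash
python3 -m inch '[-0.09,-0.05,0.22,0,1,-0.09,-0.05,0.22,0,1,-0.09,-0.05,0.22,0,1,-0.09,-0.05,0.22,0,1,-0.09,-0.05,0.22,0,1]'
```

```text
time: 11.17
ee_pos: [649.0, -45.1, 95.2]
tool_rot: [3.051, 0.735, 0.034]
wrist_force: [-0.6, 1.2, 10.1]
gripper_width: 24.5
```

```bash
python3 -m inch '[-0.09,-0.05,0.22,0,1,-0.09,-0.05,0.22,0,1,-0.09,-0.05,0.22,0,1,-0.09,-0.05,0.22,0,1,-0.09,-0.05,0.22,0,1]'
```

```text
time: 11.58
ee_pos: [649.1, -45.0, 95.2]
tool_rot: [3.05, 0.734, 0.04]
wrist_force: [-0.6, 1.2, 10.1]
gripper_width: 24.7
```

About 12.6 N held steadily for over a second. Now lift straight up, with tool-axis tilt taken into account.

Run:
```python
from h import *
s=r.read_state();Rm=R.from_rotvec(s["tool_rot"]).as_matrix();print(Rm.round(4),"up 50mm in tool",Rm.T@[0,0,50],s["torque"])
```

```text
[[ 0.8901  0.4551  0.0258]
 [ 0.4552 -0.8904  0.0019]
 [ 0.0238  0.01   -0.9997]] up 50mm in tool [  1.19090318   0.49985691 -49.98331614] [0.29732358 0.17800872 0.01072796]
```

```bash
python3 -m inch '[0,0,-0.3,0,1,0.02,0.01,-1,0,1,0.05,0.02,-2,0,1,0.08,0.03,-3.2,0,1,0.1,0.04,-4.4,0,1]';python3 -m inch '[0,0,0,0,1,0,0,0,0,1]'
python3 - <<'E'
from h import *
s=r.read_state();im=r.camera("wrist");cv2.imwrite("pics/w5.png",im);np.save("w5.npy",np.r_[s["ee_pos"],s["tool_rot"]])
sc=r.camera("scene");cv2.imwrite("pics/scene5.png",sc)
a=cv2.resize(sc[130:260,300:400],None,fx=4.6,fy=4.6,interpolation=cv2.INTER_CUBIC)
b=cv2.resize(im[180:330,260:400],None,fx=2.3,fy=4.6*130/150*1.0,interpolation=cv2.INTER_CUBIC) if 0 else cv2.resize(im[160:360,260:380],(358,598),interpolation=cv2.INTER_CUBIC)
cv2.imwrite("pics/p5.png",np.hstack([a[:598],b]))
Rm=R.from_rotvec(s["tool_rot"]).as_matrix();print(s["ee_pos"],Rm.round(4).tolist(),s["wrist_force"])
c=cam("scene");f=lambda p:((np.array(p)-[300,130]+.4)*4.6).round(1)
for z in(60,40,20,-10,-30):print(f(proj(c,s["ee_pos"]+Rm@[-3.3,.8,z])),end=" ")
tip=s["ee_pos"]+Rm@[-3.3,.8,60];print([f(proj(c,tip+[0,0,h])).tolist() for h in(0,20,40,70,90)])
E
```

```text
time: 12.0
ee_pos: [648.8, -45.0, 139.9]
tool_rot: [3.05, 0.735, 0.039]
wrist_force: [-0.2, -0.6, -2.4]
gripper_width: 24.7
time: 12.17
ee_pos: [649.4, -45.2, 141.5]
tool_rot: [3.049, 0.734, 0.042]
wrist_force: [-0.7, 0.1, -3.7]
gripper_width: 24.5
[649.412005   -45.16573779 141.50224607] [[0.8901, 0.455, 0.0274], [0.4551, -0.8904, 0.0016], [0.0251, 0.0111, -0.9996]] [-0.73488643  0.13663378 -3.66603352]
[240.2 448.7] [240.2 412.6] [240.3 375.5] [240.5 318. ] [240.6 278.2] [[240.2, 448.7], [241.0, 413.3], [241.9, 376.9], [243.2, 320.3], [244.2, 281.2]]
```

View pics/p5.png

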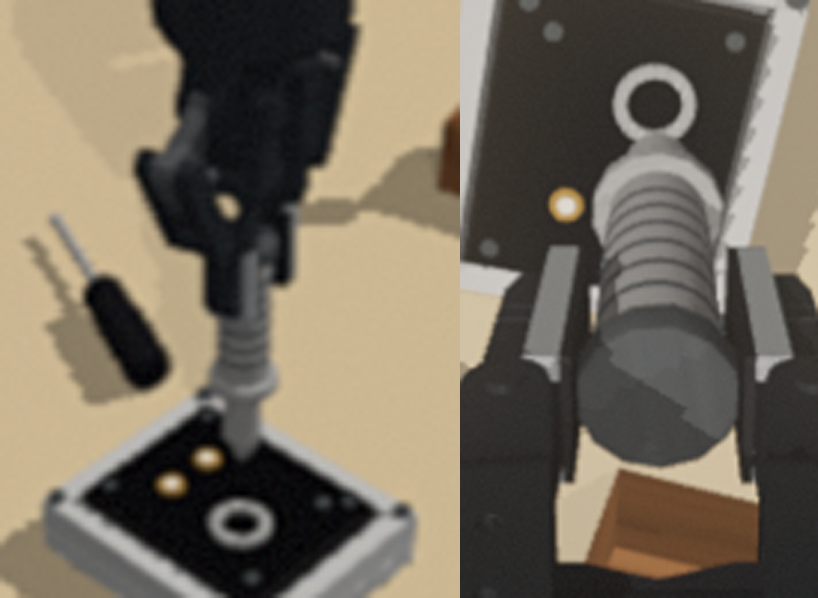

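Run:
```python
from h import *
A={k:cv2.cvtColor(cv2.imread(f"pics/{k}.png"),cv2.COLOR_BGR2GRAY).astype(np.float32) for k in("w3","w4","w5")}
# barrel+collar patches compared between pictures (fixed camera on the tool)
for k in("w3","w5"):
  for nm,(x0,x1,y0,y1) in dict(collar=(300,352,212,240),barrel=(308,345,236,262),head=(300,352,264,320)).items():
    p=A["w4"][y0:y1,x0:x1];s=A[k][y0-8:y1+8,x0-8:x1+8]
    m=cv2.matchTemplate(s,p,cv2.TM_CCOEFF_NORMED);_,v,_,l=cv2.minMaxLoc(m);print(k,nm,l[0]-8,l[1]-8,round(v,3))
```

```text
w3 collar -8 -4 -0.04
w3 barrel 0 0 0.966
w3 head 0 0 0.91
w5 collar 0 0 0.975
w5 barrel 0 0 0.986
w5 head 0 0 0.988
```

```bash
python3 -m inch '[-1.5,0,-0.3,0,1,-5,0.1,-0.5,0,1,-8.5,0.2,-0.5,0,1,-12,0.3,-0.5,0,1,-15,0.4,-0.5,0,1]';python3 -m inch '[-2.5,0.1,0,0,1,-4.5,0.1,0,0,1,-5.8,0.2,0,0,1,-5.8,0.2,0,0,1,-5.8,0.2,0,0,1]'
python3 - <<'E'
from h import *
s=r.read_state();Rm=R.from_rotvec(s["tool_rot"]).as_matrix();print(Rm.round(4).tolist())
for z in(20,60):
    q=s["ee_pos"]+Rm@[-3.3,.8,z];print(q,"shift tool",Rm.T@(np.array([460.7,-149,45])-q))
print("down in tool",Rm.T@[0,0,-10])
E
```

```text
time: 12.68
ee_pos: [514.4, -117.4, 139.9]
tool_rot: [3.051, 0.735, 0.034]
wrist_force: [-0.6, 0.4, -1.8]
gripper_width: 24.7
time: 13.1
ee_pos: [463.8, -145.7, 138.7]
tool_rot: [3.052, 0.733, 0.035]
wrist_force: [-0.2, -0.2, -2.8]
gripper_width: 24.7
[[0.8906, 0.4543, 0.0224], [0.4544, -0.8908, 0.0025], [0.0211, 0.0079, -0.9997]]
[ 461.6791426  -147.83203126  118.60292533] shift tool [-2.95930824e+00  1.12994066e-02  7.35591997e+01]
[ 462.57701428 -147.73049443   78.61313267] shift tool [-2.95930824e+00  1.12994066e-02  3.35591997e+01]
down in tool [-0.21149019 -0.0793858   9.99744816]
```

```bash
python3 -m inch '[-0.3,0,0.3,0,1,-0.3,0,1.2,0,1,-0.3,0,2.2,0,1,-0.3,0,2.5,0,1,-0.3,0,2.5,0,1]'; python3 -m inch '[0,0,0,0,1]'
python3 - <<'E'
from h import *
s=r.read_state();Rm=R.from_rotvec(s["tool_rot"]).as_matrix()
for z in(20,60):
    q=s["ee_pos"]+Rm@[-3.3,.8,z];print(q,"shift tool",Rm.T@(np.array([460.7,-149,45])-q))
im=r.camera("wrist");sc=r.camera("scene");cv2.imwrite("pics/w6.png",im);cv2.imwrite("pics/scene6.png",sc)
cv2.imwrite("pics/p6.png",np.hstack([cv2.resize(sc[150:250,215:315],(400,400),interpolation=2),cv2.resize(im[150:300,250:400],(400,400),interpolation=2)]))
E
```

```text
time: 13.52
ee_pos: [461.0, -146.3, 111.5]
tool_rot: [3.054, 0.735, 0.031]
wrist_force: [0.3, 0.2, -2.4]
gripper_width: 24.5
time: 13.6
ee_pos: [461.2, -146.2, 111.3]
tool_rot: [3.054, 0.735, 0.03]
wrist_force: [-0.2, -0.7, -2.4]
gripper_width: 24.1
[ 458.98988711 -148.29736747   91.25826545] shift tool [ 0.33913825  1.1764199  46.27900521]
[ 459.74422258 -148.13273092   51.26571774] shift tool [0.33913825 1.1764199  6.27900521]
```

View pics/p6.png

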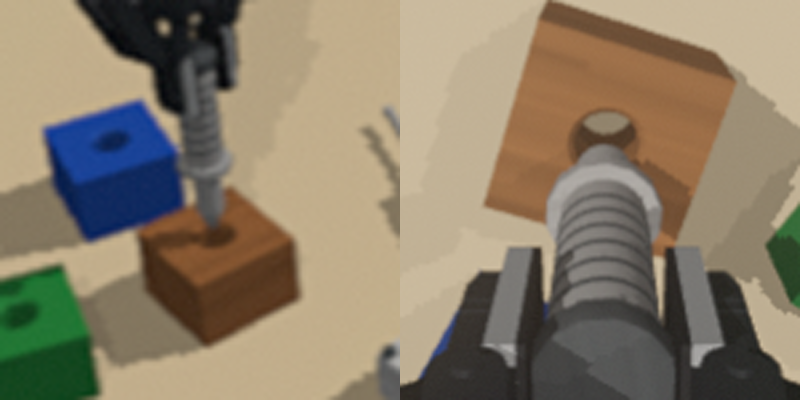

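The tip at scene crop (210,225) sits over the hole at (218,237), lined up in the wrist view too. I continue down.

```bash
python3 -m inch '[0.03,0.1,0.5,0,1,0.03,0.1,1.3,0,1,0.03,0.1,2.2,0,1,0.03,0.1,2.8,0,1,0.03,0.1,2.8,0,1]'; python3 -m inch '[0,0,0.4,0,1,0,0,0.6,0,1,0,0,0.6,0,1,0,0,0.6,0,1]'
python3 - <<'E'
from h import *
s=r.read_state();Rm=R.from_rotvec(s["tool_rot"]).as_matrix()
q=s["ee_pos"]+Rm@[-3.3,.8,20];print(q,"shift tool",Rm.T@(np.array([460.7,-149,45])-q),s["wrist_force"])
E
```

```text
time: 14.12
ee_pos: [461.2, -146.4, 81.1]
tool_rot: [-3.053, -0.735, -0.025]
wrist_force: [-0.4, -0.2, -1.9]
gripper_width: 24.8
time: 14.45
ee_pos: [461.3, -146.3, 75.2]
tool_rot: [-3.053, -0.735, -0.026]
wrist_force: [0.6, -0.1, -2.4]
gripper_width: 24.6
[ 459.04927273 -148.43812505   55.11750271] shift tool [ 1.04908982  1.23024    10.13855933] [ 0.59019363 -0.07331583 -2.39953468]
```

```bash
python3 -m inch '[0.1,0.1,0.3,0,1,0.1,0.1,0.7,0,1,0.1,0.1,0.7,0,1,0.1,0.1,0.7,0,1]'; python3 -m inch '[0,0,0.1,0,1,0,0,0.1,0,1,0,0,0.1,0,1]'
```

```text
time: 14.78
ee_pos: [462.5, -146.7, 67.8]
tool_rot: [-3.052, -0.735, -0.025]
wrist_force: [0.4, -0.2, -1.8]
gripper_width: 24.8
time: 15.03
ee_pos: [462.6, -146.7, 66.8]
tool_rot: [-3.052, -0.735, -0.025]
wrist_force: [-0.4, 0.4, -2.9]
gripper_width: 24.7
```

```bash
python3 -m inch '[0,0,0.1,0,1,0,0,0.1,0,1,0,0,0.1,0,1]'
```

```text
time: 15.28
ee_pos: [462.6, -146.6, 65.8]
tool_rot: [-3.052, -0.735, -0.025]
wrist_force: [-0.6, -0.8, -2.8]
gripper_width: 24.6
```

```bash
python3 -m inch '[0,0,0.1,0,1,0,0,0.1,0,1,0,0,0.1,0,1]'
```

```text
time: 15.53
ee_pos: [463.0, -146.7, 65.4]
tool_rot: [-3.053, -0.735, -0.026]
wrist_force: [0.5, 0.5, 2.5]
gripper_width: 24.4
```

```bash
python3 -m inch '[0,0,0.1,0,1,0,0,0.1,0,1,0,0,0.1,0,1]'
```

```text
time: 15.78
ee_pos: [463.5, -146.7, 65.3]
tool_rot: [-3.053, -0.735, -0.028]
wrist_force: [-1.3, 1.9, 5.2]
gripper_width: 24.6
```

Seated: contact at z 65.4, the same height as at the grasp. Release, then rise.

```bash
python3 -m inch '[0,0,0,0,3,0,0,0,0,4,0,0,0,0,6,0,0,0,0,8.5,0,0,0,0,8.5]';python3 -m inch '[0,0,0,0,8.5,0,0,0,0,8.5,0,0,0,0,8.5]'
```

```text
time: 16.2
ee_pos: [463.4, -146.7, 65.1]
tool_rot: [-3.053, -0.735, -0.028]
wrist_force: [-0.0, 0.3, 1.2]
gripper_width: 74.4
time: 16.45
ee_pos: [463.4, -146.7, 65.1]
tool_rot: [-3.053, -0.735, -0.028]
wrist_force: [-0.4, 0.4, -0.0]
gripper_width: 85.2
```

```bash
python3 -m inch '[0,0,-1,0,8.5,0,0,-3,0,8.5,0.1,0,-6,0,8.5,0.2,0,-9,0,8.5,0.2,0,-12,0,8.5]';python3 -m inch '[0,0,-3,0,8.5,0,0,-5,0,8.5,0,0,-5,0,8.5]'
python3 - <<'E'
from h import *
im=r.camera("wrist");sc=r.camera("scene");cv2.imwrite("pics/scene7.png",sc)
s0=cv2.imread("pics/scene0.png")
f=lambda x:cv2.resize(x[150:250,215:315],(400,400),interpolation=2)
g=cv2.resize(im,(640,400))[100:300,220:420]
cv2.imwrite("pics/p7.png",np.vstack([np.hstack([f(s0),f(sc)]),np.hstack([np.zeros((200,300,3),np.uint8),g,np.zeros((200,300,3),np.uint8)])]))
E
```

```text
time: 16.87
ee_pos: [463.0, -146.3, 187.2]
tool_rot: [-3.053, -0.735, -0.028]
wrist_force: [0.5, -0.3, -0.5]
gripper_width: 85.1
time: 17.12
ee_pos: [463.6, -147.2, 243.6]
tool_rot: [3.05, 0.734, 0.041]
wrist_force: [0.7, 0.3, 0.7]
gripper_width: 85.4
```

View pics/p7.png

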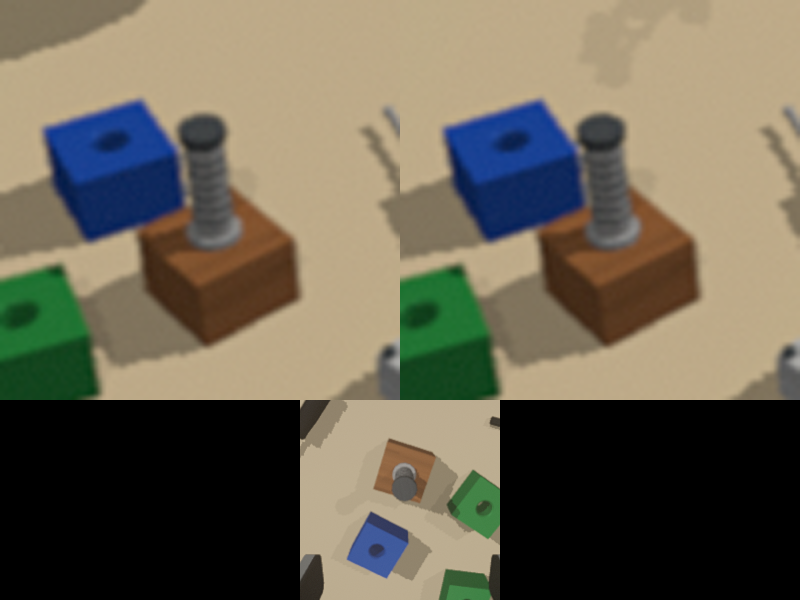

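The punch stands upright and home: head at crop (602,132) against (203,132) at the start, and the collar is flat on the block. The gripper is clear, so I hand in.

```bash
python3 -c "
from plant import r
print(r.hand_in())"
```

```text
the job is handed in; nothing more can be done
None
```

I marked the plate inside the guide ring, put the punch back in its stand and handed the job in at about 17 s. One check did not come out clean: I can't rule out that the point slid a little during the press.

- **Press:** Contact came with the tool at about 97.7 mm. The force was 10–11 N for about 0.4 s, then steady at about 12.6 N above the pre-contact reading for about another second. No reading came near 22 N, but I only saw the force at the end of each move.
- **Position:** The mark measured (646.1, −47.9) mm from the ring and (646.2, −47.6) mm from the fixture's bolts. Arm readings put the tip about 2 mm from that, within the 4 mm allowed.
- **Possible slide:** The tool tilted from about 0.4° to 1.5° while pressing, and the arm readings imply the tip shifted up to about 2 mm. Side force stayed at or below about 2 N against 10–13 N of press, which suggests the point held. But the pictures showed no turn of the punch in the grip that would explain the shift.
- **Lift and return:** I lifted it about 45 mm close to straight up. It seated at the height where I picked it up. The last picture shows it upright with its collar on the block, as at the start, and the gripper open and well clear.
- **Other things on the bench:** I saw no contact with anything else, but I did not make a separate check of every item.

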